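# Add a tier to the drying trays

## Task

The loaded drying tray is full, so give it another tier: lower the empty tray onto it, without dropping it, so that all four corner pins go fully home in the sockets. Then stand the cup upright on the deck of that upper tray, beside the grip bar and wholly on the deck. Leave the loaded tray, the tiles and dish on it, and the jar where they are.

Things in the scene. Friction and masses are not known exactly. Their poses are not given: they have to be found in the camera images.
- tray: Empty wooden drying tray, loose, 0.45 kg, on the table. Deck 200 (x) by 170 (y) mm, 10 thick, top 92 mm above the origin, which lies under the deck's centre at pin-tip level; z up. Legs 30 x 30 mm under the corners at x +-82, y +-67, shoulders 14 mm above the origin. Same after a half turn. Fully home, its shoulders rest on the lower tray's corner blocks, its origin 78 mm above the other's.
- tray_grip (a point): Centre of the top of the empty tray's grip bar, 127 mm above the tray's origin. The bar stands on the middle of the deck: 90 mm long (tray x), 16 mm thick (tray y), 35 mm tall.
- tray_pin (a point): Tip of one of the empty tray's four pins (at x +82, y +67 mm, z 0): round, 13 mm thick, sticking 14 mm down from the leg's shoulder, with a ball-shaped end.
- base_tray: Second drying tray, the same in every dimension (same origin, axes, grip bar), told apart by its load: two small square tiles and a small dish on its deck. Loose, about 0.45 kg; slides if pushed.
- base_socket (a point): Mouth of one of the loaded tray's four sockets (at x +82, y +67 mm, z 92): square, 18 x 18 mm, 16 mm deep, in the darker 36 x 36 mm corner blocks, level with the deck's top, right above each leg.
- cup: Plain straight-sided terracotta-coloured cup without a handle, open at the top, 52 mm across outside, 65 mm tall, wall 4 mm, about 0.13 kg, standing upright on the table, by itself between the two trays. Origin: centre of its underside, z up.
- tile_a: Fired glaze test tile, 44 x 44 x 8 mm, lying loose on the loaded tray's deck. Origin: centre of its underside.
- tile_b: Second test tile, as tile_a, on the other side of the loaded tray's grip bar.
- dish: Small round terracotta dish, 52 mm across the rim, 28 mm tall, loose on the loaded tray's deck. Origin: centre of its underside.
- jar: White lidded glaze jar, 60 mm across, 85 mm tall, about 0.3 kg, loose on the table beyond the trays. Origin: centre of its underside.
There are look-alikes about, which are no part of the job. What is shaped like the cup but purple or yellow is not meant.

How it is judged:
By the outcome, as a careful person would: the job done as asked, in the order asked, and still so for the second after the job is handed in, with the robot touching nothing.
It also fails if it takes over 61 s, if anything falls off the work surface, if the arm or the gripper's body presses on something with over 40 N, if the wrist force passes 120 N, or if a joint passes its speed limit or range.

## Robot

A 6-joint arm with a two-finger parallel gripper is mounted at the origin on the work surface. World frame = base frame: x ahead of the robot, y to its left, z up, the work surface at z = 0. Lengths are in m, angles in rad, forces in N, time in s.
With the tool pointing down it reaches from about 0.375 to 0.975 m from the base axis. Payload 3.8 kg.
Tool frame: the origin (TCP) lies between the finger pads; the fingertips stand 22 mm ahead of it and the grasp point (between the pads) lies 3 mm ahead of it (bot.finger_overhang is the distance from the TCP to the fingertips, in m); x points along the fingers, y is the direction in which the jaws open and shut, and the axes are right-handed (so a half turn about x gives the same grasp; the last joint's range is limited). The gripper opens to 85 mm and grips with 20 to 120 N. Pads are 22 mm wide; open, the fingers measure 114 mm over their backs; the gripper's body (76 mm by 85 mm) begins 54 mm behind the grasp point. The pads swing forward as they close: fully open they stand 13 mm farther back than shut.
Start: joints at [1.288, 0.264, 1.604, -0, 1.274, -0.037], TCP at [0.164, 0.655, 0.253] pointing down, gripper open.
Joint ranges: [-2.63, 2.63], [-0.94, 2.18], [0.31, 2.57], [-1.31, 4.45], [0, 2.66], [-2.55, 2.55]. Speed limits (rad/s): [2.57, 2.57, 3.14, 3.14, 3.14, 3.14].

## Interface

Orientations are given as a rotation vector (axis times angle).
In Python, from workcell import bot gives the robot as it stands. The module is installed in compiled form; this text tells all that it offers.
- The arm moves only by the tool arm_command, never from a script. Its argument "series" is a list that holds one entry, the list of rows, each a list of 7 numbers: the turn, a rotation vector about the tool's x, y, z in rad, then the shift along the tool's x, y, z in cm, then the opening, from 0 (shut) to 1 (fully open). In form: [[[rx, ry, rz, x, y, z, grip], ...]]. A call has 1 to 10 rows; each row shifts and turns the pose as measured when the row begins, along the tool's axes as they then stand; what a row does not reach is not made up. A row lasts 1/10 s, in which the tool goes at most 50 mm and 8.59 degrees, less where a joint would pass 70% of its speed; a pose out of reach is approached as far as the arm can. A call is refused whole if a number of a shift passes 5 or a number of a turn 0.15, either way. A call with a gripper value outside its range is refused whole. The fingers move at their own pace and stop on an object; "newtons" is the grip in N (left out, the last holds). Time passes only in rows, so rows that do not move let the fingers close. It gives the time, the measured TCP pose, the force and the opening at its end, in the units of the state.
- bot.read_state(): the state, without advancing time (a new reading comes with each control period).
- bot.read_camera(name): name is "scene" or "top"; returns (picture, depth): 420x560x3 uint8, blue, green, red; 420x560 float32, m along the optical axis (not along the pixel's ray), 0 where there is no reading.
- bot.camera_info(name): a dict with "K" (3x3 intrinsics, pixels), "dist_coeffs" ([k1, k2, p1, p2, k3] as OpenCV has them; the pictures are not rectified), "extrinsics" (4x4, takes a point from camera to world coordinates). Camera axes: x right, y down, z forward; pixel columns grow to the right and rows downward; lengths in m; the calibration is good to about 2 mm. A picture is of the moment at which its call begins. camera_info takes no time and is no camera call.
- bot.finish_job(): hands the job in, once; it reports no verdict.
The state is a dict: "time": time; "q": joint angles; "joint_vel": joint speeds; "joint_torque": joint torques, N m; "tool_pos": TCP position; "tcp_rot": TCP orientation; "wrist_force": force on the tool from outside, world axes, zero at the start; "torque": the same for the moment, N m; "width": opening from 0.0 (shut) to 1.0 (fully open).
Only numpy, scipy, OpenCV 4.12 (cv2) and the standard library are available. Lean on these libraries where they do the work, as an engineer would, in place of code of your own. Each camera call takes 0.05 s, during which the arm holds its last target.

## Working session

There is one attempt and no reset: what is moved stays moved. The work goes in short steps, Python scripts to look and compute and a tool call to move; the robot and the scene stay as the last step left them, time stands still between calls to the robot, and variables do not carry over. Pictures are saved under pics/ and viewed, and the job is handed in when it is done.

Besides the shell and the picture viewer there is one more tool, called as a command line: name --argument value ..., lists and objects as JSON in quotes. arm_command: Moves the arm, as the interface text tells. Its arguments: {"type":"object","properties":{"series":{"type":"array"},"newtons":{"type":"number"}},"required":["series"]}

```bash
mkdir -p pics; ls; python3 - <<'E'
from workcell import bot
import cv2, numpy as np
s=bot.read_state()
for k,v in s.items(): print(k,np.round(v,4))
for n in("top","scene"):
    p,d=bot.read_camera(n); cv2.imwrite(f"pics/{n}0.png",p); np.save(f"{n}0.npy",d); 
    c=bot.camera_info(n); print(n); [print(k,np.round(v,4).tolist()) for k,v in c.items()]
E
```

```text
pics
time 0.0
q [ 1.2881  0.2647  1.6054 -0.      1.2737 -0.0369]
joint_vel [-0.0003  0.0017  0.0001  0.0015 -0.0015 -0.0001]
joint_torque [ 3.00000e-04 -5.15123e+01 -3.67308e+01 -2.00000e-04  1.34000e-02
 -0.00000e+00]
tool_pos [0.164  0.6541 0.252 ]
tcp_rot [ 0.1912  1.5625 -0.1947]
wrist_force [-0.0291  0.052  -0.2121]
torque [-0.007  -0.0233 -0.0307]
width 1.002
top
K [[415.9284, 0.0, 278.3899], [0.0, 415.9284, 206.363], [0.0, 0.0, 1.0]]
dist_coeffs [-0.1029, 0.0, 0.0, 0.0, 0.0]
extrinsics [[0.0063, -0.9838, 0.179, 0.4659], [-0.9991, -0.0137, -0.0405, 0.0286], [0.0423, -0.1785, -0.983, 0.8577], [0.0, 0.0, 0.0, 1.0]]
scene
K [[448.3004, 0.0, 278.0259], [0.0, 448.3004, 209.3237], [0.0, 0.0, 1.0]]
dist_coeffs [-0.1478, 0.0, 0.0, 0.0, 0.0]
extrinsics [[0.6056, 0.6848, -0.4053, 0.99], [0.7957, -0.5149, 0.3189, -0.2919], [0.0097, -0.5156, -0.8568, 0.905], [0.0, 0.0, 0.0, 1.0]]
```

View pics/top0.png

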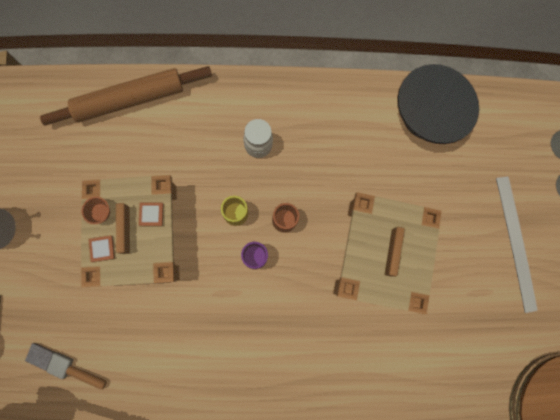

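View pics/scene0.png

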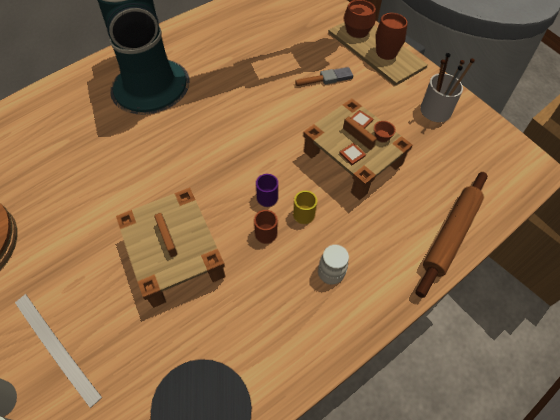

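```bash
cat > h.py <<'E'
import numpy as np, cv2
from workcell import bot
def rays(cam,uv):
    c=bot.camera_info(cam);K=np.array(c["K"]);D=np.array(c["dist_coeffs"])
    n=cv2.undistortPoints(np.array(uv,float).reshape(-1,1,2),K,D).reshape(-1,2)
    T=np.array(c["extrinsics"]); return np.c_[n,np.ones(len(n))],T
def onplane(cam,uv,z):
    r,T=rays(cam,uv); w=r@T[:3,:3].T; o=T[:3,3]; s=(z-o[2])/w[:,2]; return o+w*s[:,None]
def cloud(cam,d):
    v,u=np.mgrid[0:d.shape[0],0:d.shape[1]]
    r,T=rays(cam,np.c_[u.ravel(),v.ravel()]); P=(r*d.reshape(-1,1))@T[:3,:3].T+T[:3,3]
    P[d.ravel()==0]=np.nan; return P.reshape(*d.shape,3)
def proj(cam,P):
    c=bot.camera_info(cam);T=np.linalg.inv(np.array(c["extrinsics"]))
    r,_=cv2.Rodrigues(T[:3,:3]); return cv2.projectPoints(np.array(P,float).reshape(-1,1,3),r,T[:3,3],np.array(c["K"]),np.array(c["dist_coeffs"]))[0].reshape(-1,2)
E
python3 - <<'E'
from h import *
for n in("top","scene"):
    d=np.load(f"{n}0.npy");P=cloud(n,d);Z=P[...,2]
    t=P[(abs(Z)<0.01)]; print(n,"table z med/std",np.median(t[:,2]),t[:,2].std())
    for nm,m in (("empty",(P[...,1]<-0.1)),("base",(P[...,1]>0.15))):
        if n=="top": pass
        mm=m&(abs(Z-0.092)<0.008)&(P[...,0]>.3)&(P[...,0]<.62)
        k,l,st,ce=cv2.connectedComponentsWithStats(mm.astype(np.uint8))
        i=1+np.argmax(st[1:,4]); q=P[l==i]
        print(nm,st[i],"z",np.median(q[:,2]),cv2.minAreaRect(q[:,:2].astype(np.float32)*1000))
img=cv2.imread("pics/top0.png"); a=cv2.resize(img[165:300,70:185],None,fx=3.4,fy=3.4,interpolation=2); b=cv2.resize(img[180:325,330:450],None,fx=3.3,fy=3.3,interpolation=2)
h=max(a.shape[0],b.shape[0]);o=np.zeros((h,a.shape[1]+b.shape[1],3),np.uint8);o[:a.shape[0],:a.shape[1]]=a;o[:b.shape[0],a.shape[1]:]=b;cv2.imwrite("pics/crop0.png",o)
E
```

```text
top table z med/std -0.000643204525842267 0.0016621843296296234
empty [ 337  200  105  115 8261] z 0.09124641370963604 ((521.4544677734375, -215.09725952148438), (171.5643768310547, 201.0366973876953), 78.27940368652344)
base [  81  197   93   91 6296] z 0.0912054856693783 ((539.76611328125, 278.5931091308594), (165.8927001953125, 171.97962951660156), 4.361231327056885)
scene table z med/std -0.0003912512587601613 0.0020853364552289306
empty [ 116  188  105  110 6372] z 0.09125737170091569 ((523.8329467773438, -213.35272216796875), (170.79937744140625, 203.05430603027344), 78.48331451416016)
base [ 303   98  100   74 2723] z 0.09175366645692073 ((542.0858764648438, 281.6230163574219), (166.53395080566406, 176.50987243652344), 3.6806557178497314)
```

View pics/crop0.png

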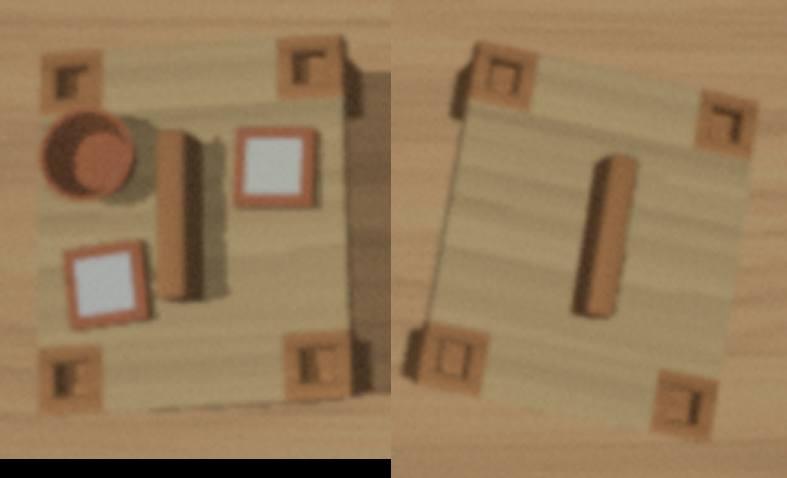

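```bash
cat >> h.py <<'E'
from scipy.optimize import minimize
def fitrect(cam,mask,p0,z=0.092,hx=.1,hy=.085,ss=8):
    """mask float image; model rectangle hx,hy at height z; p=(x,y,yaw)"""
    ys,xs=np.where(mask>.5);u0,u1,v0,v1=xs.min()-8,xs.max()+9,ys.min()-8,ys.max()+9
    u0=max(u0,0);v0=max(v0,0);M=mask[v0:v1,u0:u1].astype(np.float32)
    def ren(p):
        c,s=np.cos(p[2]),np.sin(p[2]);R=np.array([[c,-s],[s,c]])
        t=np.linspace(-1,1,9);C=[]
        for a,b in(((-1,-1),(1,-1)),((1,-1),(1,1)),((1,1),(-1,1)),((-1,1),(-1,-1))):
            for k in np.linspace(0,1,9)[:-1]: C.append([(a[0]+(b[0]-a[0])*k)*hx,(a[1]+(b[1]-a[1])*k)*hy])
        X=np.array(C)@R.T+p[:2]
        uv=proj(cam,np.c_[X,np.full(len(X),z)])-[u0,v0]
        im=np.zeros((M.shape[0]*ss,M.shape[1]*ss),np.uint8)
        q=np.round(((uv+.5)*ss-.5)*16).astype(np.int32); cv2.fillPoly(im,[q],255,shift=4)
        return cv2.resize(im,(M.shape[1],M.shape[0]),interpolation=cv2.INTER_AREA)/255.
    f=lambda p:np.sum((M-ren(p*S))**2)
    S=np.array([.002,.002,.01])
    r=minimize(f,np.array(p0)/S,method="Nelder-Mead",options=dict(initial_simplex=[np.array(p0)/S+d for d in ([0,0,0],[2,0,0],[0,2,0],[0,0,3])],xatol=.01,fatol=.01))
    return r.x*S,r.fun
def traymask(cam,d,center,zlo=.08,rad=.15):
    P=cloud(cam,d);m=(P[...,2]>zlo)&(P[...,2]<zlo+.08)&(np.hypot(P[...,0]-center[0],P[...,1]-center[1])<rad)
    k,l,st,ce=cv2.connectedComponentsWithStats(m.astype(np.uint8));i=1+np.argmax(st[1:,4])
    c,_=cv2.findContours((l==i).astype(np.uint8),cv2.RETR_EXTERNAL,cv2.CHAIN_APPROX_NONE)
    o=np.zeros(d.shape,np.uint8);cv2.drawContours(o,[max(c,key=len)],-1,1,-1);return o.astype(float)
E
python3 - <<'E'
from h import *
for n in("top","scene"):
    d=np.load(f"{n}0.npy")
    for nm,p0 in (("empty",(.522,-.214,-.2)),("base",(.545,.28,.05))):
        m=traymask(n,d,p0); print(n,nm,[ (np.round(a*[1000,1000,57.3],2),round(b,1)) for a,b in (fitrect(n,m,p0) ,)],m.sum())
    P=cloud(n,d); im=cv2.imread(f"pics/{n}0.png"); hsv=cv2.cvtColor(im,cv2.COLOR_BGR2HSV)
    # cup: rim z 0.065
    for nm,(x0,x1,y0,y1) in dict(mid=(.42,.62,-.08,.15),jar=(.6,.8,-.02,.1)).items():
        q=(P[...,2]>.055)&(P[...,2]<.1)&(P[...,0]>x0)&(P[...,0]<x1)&(P[...,1]>y0)&(P[...,1]<y1)
        k,l,st,ce=cv2.connectedComponentsWithStats(q.astype(np.uint8))
        for i in range(1,k):
            if st[i,4]>25:
                pts=P[l==i];(c,r)=cv2.minEnclosingCircle(pts[:,:2].astype(np.float32)); print(nm,ce[i].round(),st[i,4],np.round(c,4),round(r,4),pts[:,2].max().round(4),im[l==i].mean(0).round())
E
```

```text
top empty [(array([ 521.28, -214.34,  -11.5 ]), np.float64(49.3))] 9420.0
top base [(array([557.86, 278.82,   4.39]), np.float64(103.2))] 9816.0
mid [234. 213.] 133 [0.6053 0.0824] 0.026 0.0677 [ 63. 138. 148.]
mid [286. 215.] 188 [ 0.5929 -0.0185] 0.0261 0.0672 [ 56.  82. 128.]
mid [254. 255.] 173 [0.5164 0.0415] 0.0258 0.0678 [102.  70. 107.]
jar [258. 134.] 706 [0.7543 0.0382] 0.0288 0.0881 [144. 157. 158.]
jar [237. 201.] 82 [0.613  0.0782] 0.0236 0.0673 [ 64. 138. 148.]
jar [280. 206.] 39 [ 0.6093 -0.0073] 0.0142 0.0665 [ 57.  84. 126.]
scene empty [(array([ 526.84, -213.94,  -11.82]), np.float64(124.1))] 7264.0
scene base [(array([563.4 , 277.2 ,   4.35]), np.float64(251.2))] 4945.0
mid [267. 184.] 179 [0.5212 0.044 ] 0.0268 0.0671 [68. 28. 62.]
mid [303. 197.] 111 [0.6086 0.0845] 0.0261 0.0674 [ 27. 106. 124.]
mid [265. 220.] 169 [ 0.5967 -0.016 ] 0.0267 0.0678 [ 30.  50. 101.]
jar [305. 208.] 83 [0.6154 0.08  ] 0.0236 0.0666 [ 27. 108. 126.]
jar [275. 224.] 43 [ 0.6112 -0.0055] 0.0176 0.0678 [ 34.  56. 108.]
jar [334. 259.] 667 [0.7597 0.0377] 0.0291 0.0881 [150. 163. 163.]
```

```bash
cat > ov.py <<'E'
from h import *
def T2(p): c,s=np.cos(p[2]),np.sin(p[2]); return np.array([[c,-s],[s,c]])
def overlay(cam,im,p,f=4,z=0.092,roi=None,grip=True):
    A=[]
    def sq(cx,cy,hx,hy,z): return [np.array([[cx-hx,cy-hy],[cx+hx,cy-hy],[cx+hx,cy+hy],[cx-hx,cy+hy]]),z]
    S=[sq(0,0,.1,.085,z),sq(0,0,.045,.008,z+.035)]
    for a in(-1,1):
        for b in(-1,1): S+= [sq(a*.082,b*.067,.018,.018,z),sq(a*.082,b*.067,.009,.009,z)]
    polys=[proj(cam,np.c_[s@T2(p).T+p[:2],np.full(4,zz)]) for s,zz in S]
    al=np.vstack(polys)
    u0,v0=np.maximum(al.min(0)-10,0).astype(int);u1,v1=(al.max(0)+10).astype(int)
    c=cv2.resize(im[v0:v1,u0:u1],None,fx=f,fy=f,interpolation=cv2.INTER_CUBIC)
    for q in polys: cv2.polylines(c,[np.round(((q-[u0,v0]+.5)*f-.5)*8).astype(np.int32)],True,(255,255,0),1,cv2.LINE_AA,3)
    return c
def side(*ims):
    h=max(i.shape[0] for i in ims);return np.hstack([np.vstack([i,np.zeros((h-i.shape[0],i.shape[1],3),np.uint8)]) for i in ims])
E
python3 - <<'E'
from ov import *
t=cv2.imread("pics/top0.png");s=cv2.imread("pics/scene0.png")
r=np.array([.001,.001,1/57.2958])
cv2.imwrite("pics/ov0.png",side(overlay("top",t,np.array([557.9,278.8,4.39])*r,3.3),overlay("top",t,np.array([521.3,-214.3,-11.5])*r,3.3)))
cv2.imwrite("pics/ov1.png",side(overlay("scene",s,np.array([563.4,277.2,4.35])*r,3.2),overlay("scene",s,np.array([526.8,-213.9,-11.8])*r,3.2)))
E
```

```text
(no output)
```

View pics/ov0.png

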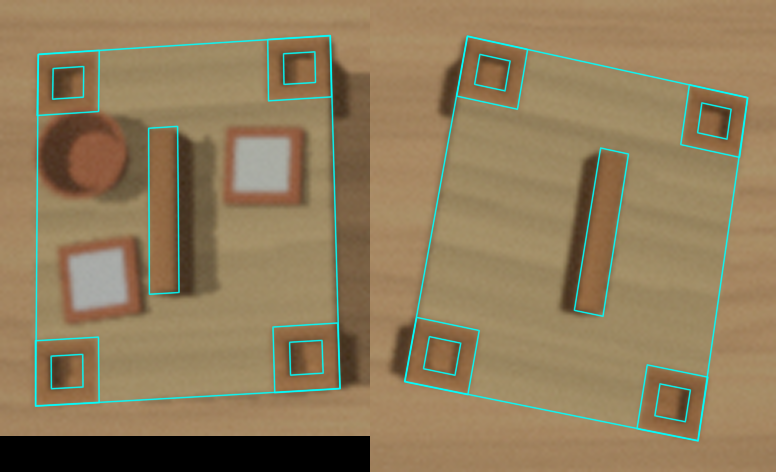

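View pics/ov1.png

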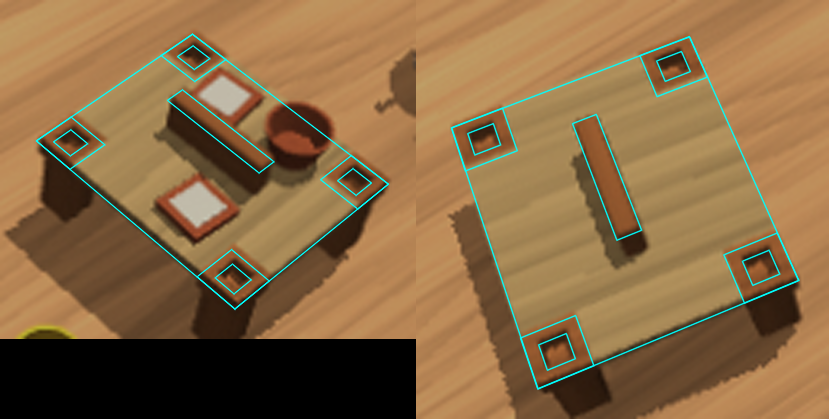

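```bash
cat > pl.py <<'E'
from h import *
from scipy.spatial.transform import Rotation as Ro
def tgt(th):  # th deg: direction of tool y in world, tool down
    c,s=np.cos(np.radians(th)),np.sin(np.radians(th)); return np.array([[0,c,s],[0,s,-c],[-1,0,0]])
def st():
    s=bot.read_state();R=Ro.from_rotvec(s["tcp_rot"]).as_matrix();return s,np.array(s["tool_pos"]),R
def show(pos=None,th=None):
    s,p,R=st(); print("t",round(s["time"],2),"p",np.round(p*1000,1),"jawdeg",round(np.degrees(np.arctan2(R[1,1],R[0,1])),2),"tilt",np.round(np.degrees([R[0,0],R[1,0]]),2),"w",round(s["width"],3),"F",np.round(s["wrist_force"],1),"M",np.round(s["torque"],2),"q",np.round(s["q"],2))
    if th is not None: print("turn needed (tool rv rad)",Ro.from_matrix(R.T@tgt(th)).as_rotvec().round(4))
    if pos is not None: print("shift tool cm",(R.T@(np.array(pos)-p)*100).round(3), "in target frame", None if th is None else (tgt(th).T@(np.array(pos)-p)*100).round(3))
E
python3 - <<'E'
from pl import *
print(bot.finger_overhang); show((.524,-.2141,.25),-101.6); show((.524,-.2141,.25),78.4)
E
```

```text
0.022
t 0.1 p [164.1 654.1 252.1] jawdeg 75.92 tilt [-0.03 -0.11] w 1.002 F [ 0.3  1.1 -0.3] M [0.01 0.03 0.02] q [ 1.29  0.26  1.61 -0.    1.27 -0.04]
turn needed (tool rv rad) [3.0982e+00 3.1000e-03 2.0000e-04]
shift tool cm [  0.357 -75.453  56.037] in target frame [  0.209  77.811 -52.715]
t 0.1 p [164.1 654.1 252.1] jawdeg 75.92 tilt [-0.03 -0.11] w 1.002 F [ 0.3  1.1 -0.3] M [0.01 0.03 0.02] q [ 1.29  0.26  1.61 -0.    1.27 -0.04]
turn needed (tool rv rad) [-0.0433 -0.0001  0.002 ]
shift tool cm [  0.357 -75.453  56.037] in target frame [  0.209 -77.811  52.715]
```

arm_command --series '[[[-0.02,0,0,0,-3,4,1],[-0.02,0,0,0,-3,4,1],[0,0,0,0,-3,4,1],[0,0,0,0,-3,4,1],[0,0,0,0,-3,4,1],[0,0,0,0,-3,4,1],[0,0,0,0,-3,4,1],[0,0,0,0,-3,4,1],[0,0,0,0,-3,4,1],[0,0,0,0,-3,4,1]]]' --newtons 60

```text
time: 1.1
tool_pos: [0.4896, 0.2775, 0.2462]
tcp_rot: [0.145, 1.571, -0.156]
wrist_force: [0.7, 0.4, 0.4]
width: 0.997
```

```bash
python3 -c "
from pl import *
show((.524,-.2141,.25),78.4)"
```

```text
t 1.1 p [489.6 277.5 246.2] jawdeg 79.02 tilt [-0.33 -0.36] w 0.997 F [0.7 0.4 0.4] M [ 0.01 -0.01  0.  ] q [ 0.47  0.06  1.85 -0.    1.24 -0.91]
turn needed (tool rv rad) [ 0.0108 -0.0045  0.0072]
shift tool cm [ -0.095 -47.601  12.742] in target frame [ -0.38  -47.459  13.257]
```

arm_command --series '[[[0.01,-0.004,0.007,0,-4.7,1.3,1],[0,0,0,0,-4.7,1.3,1],[0,0,0,0,-4.7,1.3,1],[0,0,0,0,-4.7,1.3,1],[0,0,0,0,-4.7,1.3,1],[0,0,0,0,-4.7,1.3,1],[0,0,0,0,-4.7,1.3,1],[0,0,0,0,-4.7,1.3,1],[0,0,0,0,-4.7,1.3,1],[0,0,0,0,-4.7,1.3,1]]]'

```text
time: 2.1
tool_pos: [0.5219, -0.2214, 0.2426]
tcp_rot: [0.16, 1.567, -0.159]
wrist_force: [0.9, 0.9, 0.6]
width: 0.999
```

```bash
python3 -c "
from pl import *
show((.524,-.2141,.17),78.4)"
```

```text
t 2.1 p [ 521.9 -221.4  242.6] jawdeg 78.39 tilt [-0.14  0.04] w 0.999 F [0.9 0.9 0.6] M [ 0.01 -0.05  0.  ] q [-0.44  0.07  1.85 -0.    1.23 -1.81]
turn needed (tool rv rad) [-0.0003 -0.0026 -0.0002]
shift tool cm [7.258 0.751 0.079] in target frame [7.258 0.753 0.06 ]
```

arm_command --series '[[[0,-0.002,0,3.5,0.4,0.05,0.6],[0,0,0,3,0.3,0.05,0.6],[0,0,0,1,0,0,0.6],[0,0,0,0,0,0,0.6],[0,0,0,0,0,0,0.6]]]'

```text
time: 2.6
tool_pos: [0.5238, -0.2235, 0.1658]
tcp_rot: [0.165, 1.564, -0.169]
wrist_force: [-0.4, 0.2, -0.2]
width: 0.599
```

```bash
python3 -c "
from pl import *
show((.524,-.2141,.118),78.4)
p,d=bot.read_camera('top');q,e=bot.read_camera('scene')
cv2.imwrite('pics/g1.png',np.hstack([cv2.resize(p[150:350,300:480],None,fx=2.2,fy=2.2),cv2.resize(q[120:320,90:270],None,fx=2.2,fy=2.2)]))"
```

```text
t 2.6 p [ 523.8 -223.5  165.8] jawdeg 77.8 tilt [ 0.01 -0.14] w 0.599 F [-0.4  0.2 -0.2] M [-0.   -0.05 -0.02] q [-0.45  0.14  1.92 -0.    1.08 -1.8 ]
turn needed (tool rv rad) [-0.0105  0.0008  0.0024]
shift tool cm [ 4.782  0.933 -0.186] in target frame [ 4.784  0.924 -0.173]
```

View pics/g1.png

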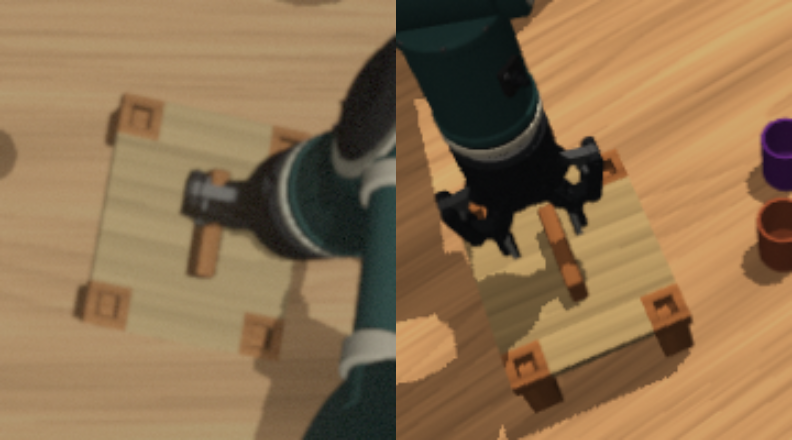

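arm_command --series '[[[-0.01,0,0.002,0,0.9,-0.2,0.6],[0,0,0,0,0,0,0.6],[0,0,0,2,0,0,0.6],[0,0,0,1.5,0,0,0.6],[0,0,0,1,0,0,0.6],[0,0,0,0,0,0,0.6]]]'

```text
time: 3.3
tool_pos: [0.5289, -0.2132, 0.1264]
tcp_rot: [0.152, 1.552, -0.159]
wrist_force: [-0.0, -0.6, -0.5]
width: 0.602
```

```bash
python3 -c "
from pl import *
show((.524,-.2141,.118),78.4)"
```

```text
t 3.3 p [ 528.9 -213.2  126.4] jawdeg 78.65 tilt [ 0.73 -0.32] w 0.602 F [-0.  -0.6 -0.5] M [-0.02  0.02 -0.04] q [-0.43  0.17  1.96  0.    0.99 -1.8 ]
turn needed (tool rv rad) [0.0043 0.0136 0.003 ]
shift tool cm [ 0.835 -0.18  -0.47 ] in target frame [ 0.841 -0.184 -0.458]
```

arm_command --series '[[[0.004,0.013,0.003,0.7,-0.15,-0.45,0.6],[0,0,0,0,0,0,0.6],[0,0,0,0,0,0,0.6]]]'

```text
time: 3.6
tool_pos: [0.5243, -0.2141, 0.1193]
tcp_rot: [0.159, 1.565, -0.159]
wrist_force: [0.1, -0.4, -0.0]
width: 0.602
```

```bash
python3 -c "
from pl import *
show((.524,-.2141,.118),78.4)"
```

```text
t 3.6 p [ 524.3 -214.1  119.3] jawdeg 78.4 tilt [-0.01  0.01] w 0.602 F [ 0.1 -0.4 -0. ] M [-0.   -0.01 -0.01] q [-0.43  0.18  1.97  0.    0.99 -1.8 ]
turn needed (tool rv rad) [-0.     -0.0001 -0.0001]
shift tool cm [ 0.132 -0.002 -0.028] in target frame [ 0.132 -0.002 -0.028]
```

Well aligned; close on the bar.

arm_command --series '[[[0,0,0,0,0,0,0],[0,0,0,0,0,0,0],[0,0,0,0,0,0,0],[0,0,0,0,0,0,0],[0,0,0,0,0,0,0],[0,0,0,0,0,0,0]]]' --newtons 60

```text
time: 4.2
tool_pos: [0.5248, -0.2149, 0.1203]
tcp_rot: [0.159, 1.563, -0.16]
wrist_force: [0.2, -0.9, -0.6]
width: 0.176
```

```bash
python3 -c "
from pl import *
show((.524,-.2141,.118),78.4)"
```

```text
t 4.2 p [ 524.8 -214.9  120.3] jawdeg 78.37 tilt [ 0.09 -0.06] w 0.176 F [ 0.2 -0.9 -0.6] M [-0.03  0.07  0.02] q [-0.43  0.18  1.97 -0.    0.99 -1.8 ]
turn needed (tool rv rad) [-0.0005  0.0017  0.0006]
shift tool cm [ 0.228  0.065 -0.094] in target frame [ 0.228  0.065 -0.094]
```

arm_command --series '[[[0,0,0,-1,0,0,0],[0,0,0,-2,0,0,0],[0,0,0,-3,0,0,0],[0,0,0,-3,0,0,0],[0,0,0,-3,0,0,0],[0,0,0,-3,0,0,0],[0,0,0,-2,0,0,0],[0,0,0,-1,0,0,0],[0,0,0,0,0,0,0]]]'

```text
time: 5.1
tool_pos: [0.5184, -0.211, 0.3007]
tcp_rot: [0.165, 1.583, -0.154]
wrist_force: [0.2, 0.0, -5.4]
width: 0.174
```

```bash
python3 -c "
from pl import *
show((.56,.2785,.3),94.4)
p,d=bot.read_camera('top');q,e=bot.read_camera('scene')
cv2.imwrite('pics/g2.png',np.hstack([cv2.resize(p[100:400,280:560],None,fx=1.4,fy=1.4),cv2.resize(q[50:350,0:280],None,fx=1.4,fy=1.4)]))"
```

```text
t 5.1 p [ 518.4 -211.   300.7] jawdeg 78.41 tilt [-0.98  0.5 ] w 0.174 F [ 0.2  0.  -5.4] M [-0.01 -0.03  0.02] q [-0.43  0.03  1.78  0.    1.35 -1.8 ]
turn needed (tool rv rad) [-0.2791 -0.0176 -0.0076]
shift tool cm [ 0.421 48.79  -5.762] in target frame [ 0.068 48.491  7.899]
```

View pics/g2.png

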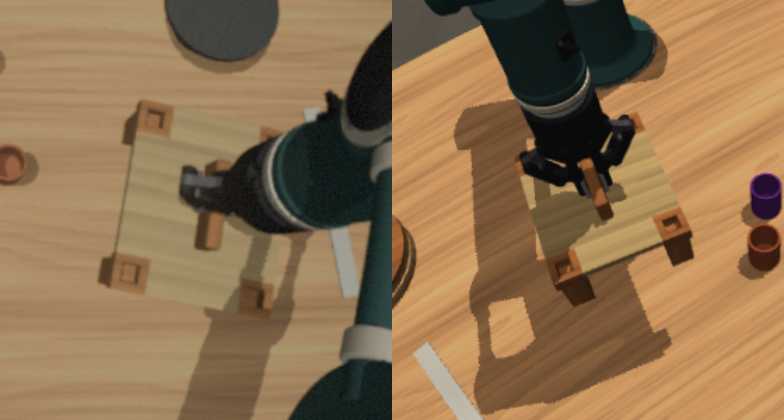

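arm_command --series '[[[0,-0.017,-0.007,0,1.5,0,0],[-0.03,0,0,0,3,0,0],[-0.03,0,0,0,4,0,0],[-0.03,0,0,0,4,0,0],[-0.03,0,0,0,4,0,0],[-0.03,0,0,0,4,0,0],[-0.03,0,0,0,4,0,0],[-0.03,0,0,0,4,0,0],[-0.03,0,0,0,4,0,0],[-0.03,0,0,0,4,0,0]]]'

```text
time: 6.2
tool_pos: [0.5375, 0.1672, 0.2778]
tcp_rot: [-0.052, 1.603, 0.058]
wrist_force: [0.7, -0.2, -5.0]
width: 0.177
```

```bash
python3 -c "
from pl import *
show((.56,.2785,.3),94.4)"
```

```text
t 6.2 p [537.5 167.2 277.8] jawdeg 93.97 tilt [-1.87  0.17] w 0.177 F [ 0.7 -0.2 -5. ] M [-0.07 -0.13 -0.01] q [ 0.25  0.06  1.8   0.01  1.32 -1.39]
turn needed (tool rv rad) [-0.0074 -0.0323 -0.0053]
shift tool cm [-2.261 10.959  2.946] in target frame [-2.222 10.924  3.099]
```

arm_command --series '[[[-0.007,-0.032,-0.005,-2,1,0.5,0],[0,0,0,-1,3,1,0],[0,0,0,-0.3,3,1,0],[0,0,0,-0.3,2.2,0.5,0],[0,0,0,0,1,0,0],[0,0,0,0,0,0,0],[0,0,0,0,0,0,0]]]'

```text
time: 6.9
tool_pos: [0.5519, 0.2812, 0.3042]
tcp_rot: [-0.071, 1.584, 0.065]
wrist_force: [-0.3, -0.4, -4.8]
width: 0.173
```

```bash
python3 -c "
from pl import *
show((.56,.2785,.29),94.4)"
```

```text
t 6.9 p [551.9 281.2 304.2] jawdeg 94.93 tilt [-0.83 -0.25] w 0.173 F [-0.3 -0.4 -4.8] M [-0.05 -0.04 -0.02] q [ 0.43  0.14  1.66  0.    1.36 -1.23]
turn needed (tool rv rad) [ 0.0093 -0.0148  0.0032]
shift tool cm [ 1.405 -0.336  0.809] in target frame [ 1.415 -0.333  0.791]
```

arm_command --series '[[[0.009,-0.015,0.003,1.4,-0.3,0.8,0],[0,0,0,0,0,0,0],[0,0,0,0,0,0,0]]]'

```text
time: 7.2
tool_pos: [0.5589, 0.2751, 0.289]
tcp_rot: [-0.06, 1.572, 0.056]
wrist_force: [-0.3, -0.2, -4.6]
width: 0.176
```

```bash
python3 -c "
from pl import *
show((.56,.2785,.25),94.4)
p,d=bot.read_camera('top');q,e=bot.read_camera('scene')
np.save('d3.npy',d);np.save('e3.npy',e);cv2.imwrite('pics/t3.png',p);cv2.imwrite('pics/s3.png',q)
cv2.imwrite('pics/g3.png',np.hstack([cv2.resize(p[120:370,0:230],None,fx=1.7,fy=1.7),cv2.resize(q[20:270,220:450],None,fx=1.7,fy=1.7)]))"
```

```text
t 7.2 p [558.9 275.1 289. ] jawdeg 94.25 tilt [-0.11 -0.16] w 0.176 F [-0.3 -0.2 -4.6] M [-0.02 -0.    0.04] q [ 0.42  0.15  1.68 -0.    1.32 -1.23]
turn needed (tool rv rad) [-0.0026 -0.0021  0.0026]
shift tool cm [3.9   0.338 0.142] in target frame [3.901 0.328 0.135]
```

View pics/g3.png

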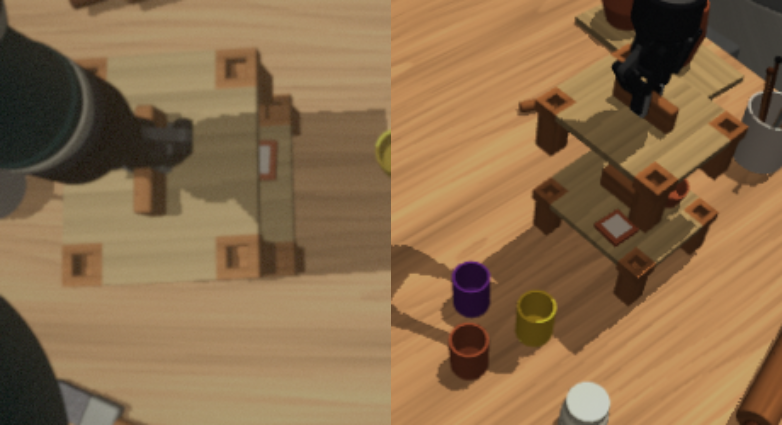

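```bash
cat > fit.py <<'E'
from ov import *
def planefit(P,m):
    q=P[m]; A=np.c_[q[:,:2]-q[:,:2].mean(0),np.ones(len(q))]
    w=np.ones(len(q))
    for _ in range(5):
        c=np.linalg.lstsq(A*w[:,None],q[:,2]*w,rcond=None)[0]; w=(abs(A@c-q[:,2])<.004)*1.
    return c
def fitocc(cam,d,p0,zdeck,band=.012,ss=6,verbose=True,bm=None):
    """p0=(x,y,yaw). returns fitted; occluders ignored"""
    P=cloud(cam,d);Z=P[...,2]
    near=np.hypot(P[...,0]-p0[0],P[...,1]-p0[1])<.12
    m=near&(abs(Z-zdeck)<band)
    c=planefit(P,m)
    if verbose: print(cam,"deck z",round(c[2]*1000,1),"tilt deg",np.degrees(c[:2]).round(2),m.sum())
    box=proj(cam,np.c_[np.array([[a,b] for a in(-.14,.14) for b in(-.14,.14)])+p0[:2],np.full(4,zdeck)])
    H,W=d.shape
    u0,v0=np.maximum(box.min(0).astype(int),0);u1,v1=np.minimum(box.max(0).astype(int)+1,[W,H])
    zz=Z[v0:v1,u0:u1]
    ign=(zz>zdeck+.009)|~np.isfinite(zz)
    # pixels adjacent to occluders ignored; sides are left out of the mask
    ign=cv2.dilate(ign.astype(np.uint8),np.ones((3,3)))>0
    M=((zz>zdeck-.012)&~ign).astype(np.float32)
    # fill socket holes
    pix=np.zeros(M.shape)
    def ren(p,z=zdeck):
        t=np.linspace(0,1,7)[:-1];C=[]
        Q=np.array([[-.1,-.085],[.1,-.085],[.1,.085],[-.1,.085]])
        for i in range(4):
            for k in t: C.append(Q[i]+(Q[(i+1)%4]-Q[i])*k)
        X=np.array(C)@T2(p).T+p[:2]
        uv=proj(cam,np.c_[X,np.full(len(X),z)])-[u0,v0]
        im=np.zeros((M.shape[0]*ss,M.shape[1]*ss),np.uint8)
        cv2.fillPoly(im,[np.round(((uv+.5)*ss-.5)*16).astype(np.int32)],255,shift=4)
        return cv2.resize(im,(M.shape[1],M.shape[0]),interpolation=cv2.INTER_AREA)/255.
    # holes: sockets interior ignore, fixed at p0
    M2=cv2.morphologyEx(M,cv2.MORPH_CLOSE,np.ones((5,5)));M=np.where(ign,M,np.maximum(M,M2))
    S=np.array([.002,.002,.01]);W_=(~ign).astype(float)
    f=lambda x:np.sum(W_*np.abs(M-ren(x*S))**2)
    best=None
    x0=np.array(p0)/S
    r=minimize(f,x0,method="Nelder-Mead",options=dict(initial_simplex=[x0+np.array(q) for q in ([0,0,0],[2.5,0,0],[0,2.5,0],[0,0,3])],xatol=.01,fatol=.01))
    p=r.x*S
    if verbose: print("   fit mm/deg",(p*[1000,1000,57.2958]).round(2),"cost",round(r.fun,1))
    return p,c
E
python3 - <<'E'
from fit import *
t=cv2.imread("pics/t3.png");s=cv2.imread("pics/s3.png")
for n,f in(("top","top0.npy"),("scene","scene0.npy")):
    fitocc(n,np.load(f),(.56,.278,.0765),.092); fitocc(n,np.load(f),(.523,-.214,-.2),.092)
o=[]
for n,f,i in(("top","d3.npy",t),("scene","e3.npy",s)):
    p,c=fitocc(n,np.load(f),(.559,.276,.075),.263); p,c=fitocc(n,np.load(f),p,c[2]); o.append(overlay(n,i,p,3,c[2]))
cv2.imwrite("pics/ov3.png",side(*o)[:600,:800])
E
```

```text
top deck z 90.9 tilt deg [-0.03 -0.02] 8394
   fit mm/deg [557.96 278.73   4.48] cost 352.3
top deck z 91.2 tilt deg [-0.08 -0.05] 8365
   fit mm/deg [ 521.26 -214.24  -11.57] cost 275.5
scene deck z 91.4 tilt deg [-0.05 -0.11] 4091
   fit mm/deg [563.19 276.37   4.38] cost 272.4
scene deck z 91.2 tilt deg [ 0.   -0.16] 6544
   fit mm/deg [ 526.94 -213.8   -11.81] cost 183.6
top deck z 259.7 tilt deg [-0.2  -0.23] 10914
   fit mm/deg [555.56 271.98   4.1 ] cost 418.9
top deck z 259.7 tilt deg [-0.19 -0.23] 11015
   fit mm/deg [555.96 272.34   3.93] cost 393.8
scene deck z 259.5 tilt deg [-0.27 -0.21] 4600
   fit mm/deg [563.33 267.81   4.58] cost 149.8
scene deck z 259.5 tilt deg [-0.28 -0.2 ] 4674
   fit mm/deg [562.29 269.24   4.82] cost 239.8
```

View pics/ov3.png

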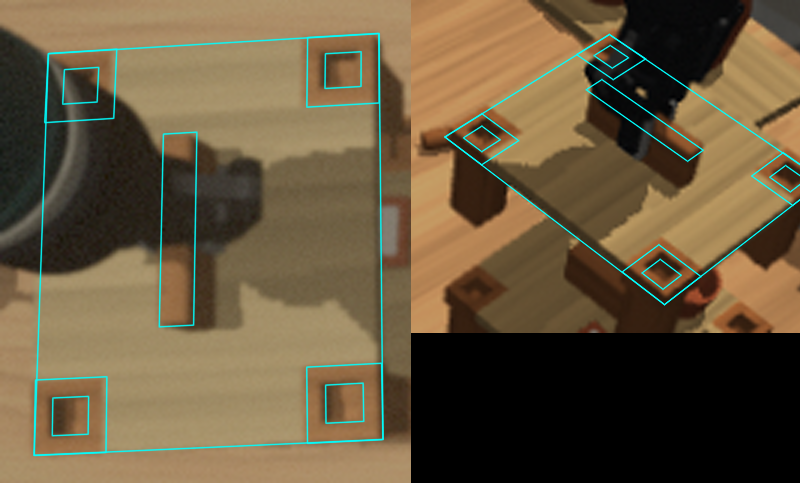

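```bash
python3 - <<'E'
s=open('fit.py').read()
s=s.replace("""        X=np.array(C)@T2(p).T+p[:2]
        uv=proj(cam,np.c_[X,np.full(len(X),z)])-[u0,v0]
""","""        X=np.array(C)@T2(p).T+p[:2]
        uv=np.vstack([proj(cam,np.c_[X,np.full(len(X),z)]),proj(cam,np.c_[X,np.full(len(X),z-.0095)])])-[u0,v0]
        uv=cv2.convexHull(uv.astype(np.float32)).reshape(-1,2)
""").replace("zz>zdeck-.012","zz>zdeck-.0105")
s=s.replace("    if verbose: print(\"   fit","    global dbg;dbg=(M,ign,ren(p))\n    if verbose: print(\"   fit")
open('fit.py','w').write(s)
E
cat > run3.py <<'E'
from fit import *
import fit
for n,f in(("top","top0.npy"),("scene","scene0.npy")):
    fitocc(n,np.load(f),(.56,.278,.0765),.0913);fitocc(n,np.load(f),(.562,.279,.0765),.0913); fitocc(n,np.load(f),(.523,-.214,-.2),.0913)
o=[]
for n,f in(("top","d3.npy"),("scene","e3.npy")):
    for p0 in ((.559,.276,.075),(.557,.273,.07),(.562,.272,.08)):
        p,c=fitocc(n,np.load(f),p0,.2596)
    M,g,r=fit.dbg; o.append(cv2.resize(np.dstack([M*255,g*255,r*255]).astype(np.uint8),None,fx=2.5,fy=2.5,interpolation=0))
cv2.imwrite("pics/m3.png",side(*o)[:600,:800])
E
python3 run3.py
```

```text
top deck z 90.9 tilt deg [-0.03 -0.02] 8382
   fit mm/deg [557.99 280.12   4.49] cost 315.4
top deck z 90.9 tilt deg [-0.03 -0.02] 8373
   fit mm/deg [557.97 280.12   4.48] cost 315.7
top deck z 91.2 tilt deg [-0.08 -0.05] 8364
   fit mm/deg [ 521.07 -215.49  -11.56] cost 295.9
scene deck z 91.4 tilt deg [-0.05 -0.11] 4081
   fit mm/deg [560.35 282.32   4.36] cost 127.8
scene deck z 91.4 tilt deg [-0.05 -0.11] 4087
   fit mm/deg [560.38 282.25   4.34] cost 144.2
scene deck z 91.2 tilt deg [ 0.   -0.16] 6551
   fit mm/deg [ 523.54 -213.25  -11.6 ] cost 132.1
top deck z 259.7 tilt deg [-0.2  -0.23] 10953
   fit mm/deg [555.9  275.02   4.32] cost 360.5
top deck z 259.7 tilt deg [-0.19 -0.23] 10999
   fit mm/deg [555.91 274.97   4.34] cost 359.9
top deck z 259.7 tilt deg [-0.2  -0.22] 10911
   fit mm/deg [555.88 275.08   4.36] cost 361.1
scene deck z 259.5 tilt deg [-0.27 -0.21] 4648
   fit mm/deg [558.59 276.42   3.95] cost 44.2
scene deck z 259.5 tilt deg [-0.27 -0.21] 4643
   fit mm/deg [558.5  276.23   3.89] cost 43.4
scene deck z 259.5 tilt deg [-0.28 -0.21] 4671
   fit mm/deg [558.54 276.37   3.93] cost 43.4
```

View pics/m3.png

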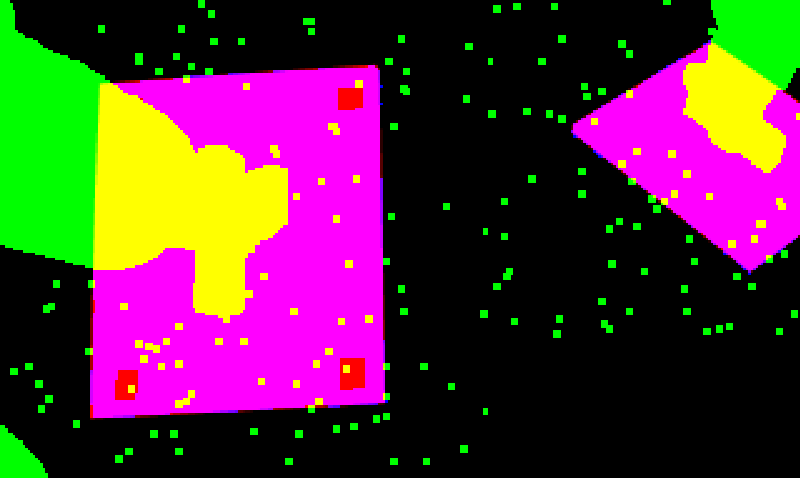

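```bash
python3 -c "
from pl import *
show((.561,.2806,.247),94.45)"
```

```text
t 7.3 p [558.8 275.2 288.8] jawdeg 94.26 tilt [-0.12 -0.17] w 0.176 F [-0.1  0.7 -4.7] M [ 0.02 -0.01 -0.04] q [ 0.42  0.15  1.68 -0.    1.32 -1.23]
turn needed (tool rv rad) [-0.0033 -0.0023  0.0028]
shift tool cm [4.182 0.53  0.264] in target frame [4.185 0.518 0.256]
```

arm_command --series '[[[-0.003,-0.002,0.003,0,0.52,0.26,0],[0,0,0,1.5,0,0,0],[0,0,0,1.5,0,0,0],[0,0,0,1,0,0,0],[0,0,0,0,0,0,0],[0,0,0,0,0,0,0]]]'

```text
time: 7.9
tool_pos: [0.5608, 0.2808, 0.2453]
tcp_rot: [-0.061, 1.571, 0.061]
wrist_force: [-0.6, 0.7, -5.6]
width: 0.175
```

```bash
python3 -c "
from pl import *
show((.561,.2806,.245),94.45)"
```

```text
t 7.9 p [560.8 280.8 245.3] jawdeg 94.44 tilt [-0.05  0.02] w 0.175 F [-0.6  0.7 -5.6] M [ 0.06 -0.04  0.02] q [ 0.42  0.18  1.72  0.    1.24 -1.22]
turn needed (tool rv rad) [-0.0002 -0.0009 -0.0004]
shift tool cm [ 0.034 -0.019  0.018] in target frame [ 0.034 -0.019  0.018]
```

```bash
cat > look.py <<'E'
import sys
from fit import *; from pl import show
tag=sys.argv[1];z=float(sys.argv[2])
show((.561,.2806,.2),94.45)
o=[]
for n in("top","scene"):
    im,d=bot.read_camera(n);cv2.imwrite(f"pics/{n}{tag}.png",im);np.save(f"{n}{tag}.npy",d)
    p,c=fitocc(n,d,(.5605,.2806,.077),z)
    b=dict(top=(557.98,280.12,4.48),scene=(560.36,282.28,4.35))[n]
    print("   base minus held mm/deg",(np.array(b)-p*[1000,1000,57.2958]).round(2))
    o.append(overlay(n,im,p,3,z))
cv2.imwrite(f"pics/ov{tag}.png",side(*o)[:600,:800])
E
python3 look.py 4 .216
```

```text
t 7.9 p [560.8 280.8 245.3] jawdeg 94.44 tilt [-0.05  0.02] w 0.175 F [-0.6  0.7 -5.6] M [ 0.06 -0.04  0.02] q [ 0.42  0.18  1.72  0.    1.24 -1.22]
turn needed (tool rv rad) [-0.0002 -0.0009 -0.0004]
shift tool cm [ 4.534 -0.021  0.022] in target frame [ 4.534 -0.019  0.018]
top deck z 216.0 tilt deg [-0.15 -0.04] 9571
   fit mm/deg [557.85 280.4    4.23] cost 316.5
   base minus held mm/deg [ 0.13 -0.28  0.25]
scene deck z 216.1 tilt deg [-0.3  0.1] 4402
   fit mm/deg [560.44 282.02   4.56] cost 48.8
   base minus held mm/deg [-0.08  0.26 -0.21]
```

View pics/ov4.png

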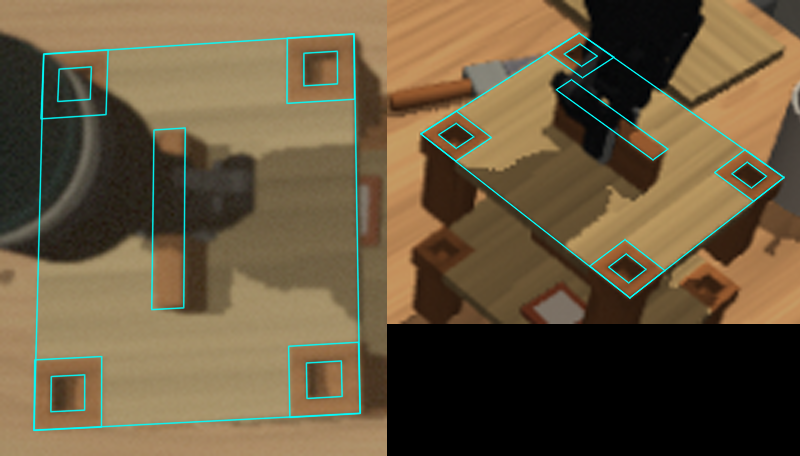

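arm_command --series '[[[0,-0.001,0,1.2,0,0,0],[0,0,0,1.2,0,0,0],[0,0,0,0.4,0,0,0],[0,0,0,0,0,0,0],[0,0,0,0,0,0,0]]]'

```text
time: 8.5
tool_pos: [0.5615, 0.2811, 0.2162]
tcp_rot: [-0.06, 1.568, 0.062]
wrist_force: [-0.4, 0.6, -5.0]
width: 0.177
```

```bash
python3 look.py 5 .1885
```

```text
t 8.5 p [561.5 281.1 216.2] jawdeg 94.44 tilt [0.12 0.08] w 0.177 F [-0.4  0.6 -5. ] M [ 0.02  0.04 -0.05] q [ 0.42  0.2   1.75  0.    1.19 -1.22]
turn needed (tool rv rad) [-0.0003  0.0022 -0.0012]
shift tool cm [ 1.62  -0.045 -0.053] in target frame [ 1.62  -0.043 -0.049]
top deck z 186.8 tilt deg [ 0.04 -0.  ] 8758
   fit mm/deg [558.5  280.02   4.53] cost 311.7
   base minus held mm/deg [-0.52  0.1  -0.05]
scene deck z 187.1 tilt deg [-0.04  0.12] 4239
   fit mm/deg [562.01 282.05   4.5 ] cost 75.7
   base minus held mm/deg [-1.65  0.23 -0.15]
```

View pics/ov5.png

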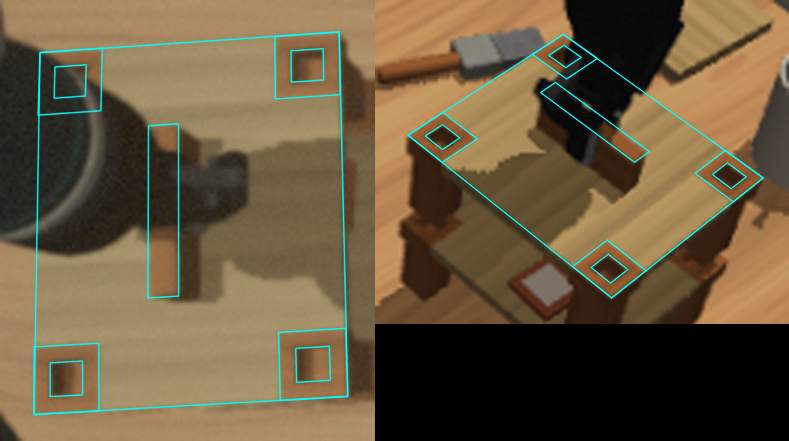

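arm_command --series '[[[0,0.002,-0.001,0,0,-0.06,0],[0,0,0,0,0,0,0],[0,0,0,0.4,0,0,0],[0,0,0,0.3,0,0,0],[0,0,0,0,0,0,0]]]'

```text
time: 9.1
tool_pos: [0.5619, 0.2815, 0.2108]
tcp_rot: [-0.06, 1.567, 0.062]
wrist_force: [0.7, -0.4, -6.1]
width: 0.174
```

```bash
python3 -c "
from pl import *
show((.561,.2808,.1985),94.45)"
```

```text
t 9.1 p [561.9 281.5 210.8] jawdeg 94.44 tilt [0.19 0.09] w 0.174 F [ 0.7 -0.4 -6.1] M [-0.02  0.04  0.04] q [ 0.42  0.2   1.76  0.    1.18 -1.22]
turn needed (tool rv rad) [-0.0002  0.0035 -0.0013]
shift tool cm [ 1.227 -0.063 -0.101] in target frame [ 1.228 -0.061 -0.097]
```

arm_command --series '[[[0,0.0035,-0.001,0,-0.06,-0.1,0],[0,0,0,0,0,0,0],[0,0,0,0.4,0,-0.03,0],[0,0,0,0,0,0,0]]]'

```text
time: 9.5
tool_pos: [0.5604, 0.2807, 0.2062]
tcp_rot: [-0.061, 1.571, 0.061]
wrist_force: [-0.8, -0.4, -5.1]
width: 0.177
```

```bash
python3 -c "
from pl import *
show((.561,.2808,.1985),94.45)"
```

```text
t 9.5 p [560.4 280.7 206.2] jawdeg 94.43 tilt [-0.04  0.  ] w 0.177 F [-0.8 -0.4 -5.1] M [-0.04  0.02 -0.01] q [ 0.42  0.21  1.76  0.    1.17 -1.22]
turn needed (tool rv rad) [-0.0003 -0.0007 -0.0001]
shift tool cm [0.773 0.009 0.058] in target frame [0.773 0.009 0.057]
```

arm_command --series '[[[0,-0.001,0,0.3,0,0.03,0],[0,0,0,0.3,0,0,0],[0,0,0,0.1,0,0,0],[0,0,0,0,0,0,0]]]'

```text
time: 9.9
tool_pos: [0.5607, 0.2807, 0.1984]
tcp_rot: [-0.061, 1.57, 0.061]
wrist_force: [0.6, 0.2, -4.1]
width: 0.179
```

```bash
python3 -c "
from pl import *
show((.561,.2808,.1985),94.45)"
```

```text
t 9.9 p [560.7 280.7 198.4] jawdeg 94.43 tilt [0.01 0.  ] w 0.179 F [ 0.6  0.2 -4.1] M [ 0.   -0.03 -0.03] q [ 0.42  0.21  1.77 -0.    1.16 -1.22]
turn needed (tool rv rad) [-0.0003  0.0002 -0.    ]
shift tool cm [-0.013  0.011  0.029] in target frame [-0.013  0.011  0.029]
```

Nearly home; press down in small steps until the weight comes off.

arm_command --series '[[[0,0,0,0.1,0,0.02,0],[0,0,0,0,0,0,0],[0,0,0,0,0,0,0]]]'

```text
time: 10.2
tool_pos: [0.5613, 0.2809, 0.1986]
tcp_rot: [-0.06, 1.569, 0.061]
wrist_force: [0.6, -0.2, -4.9]
width: 0.178
```

```bash
python3 -c "
from pl import *
show((.561,.2808,.1985),94.45)"
```

```text
t 10.2 p [561.3 280.9 198.6] jawdeg 94.44 tilt [0.07 0.03] w 0.178 F [ 0.6 -0.2 -4.9] M [ 0.06  0.01 -0.06] q [ 0.42  0.21  1.77 -0.    1.16 -1.22]
turn needed (tool rv rad) [-0.0002  0.0013 -0.0004]
shift tool cm [ 0.008 -0.007 -0.027] in target frame [ 0.008 -0.007 -0.027]
```

arm_command --series '[[[0,0.001,0,0.2,0,-0.03,0],[0,0,0,0.1,0,0,0],[0,0,0,0,0,0,0]]]'

```text
time: 10.5
tool_pos: [0.5615, 0.281, 0.1983]
tcp_rot: [-0.06, 1.568, 0.062]
wrist_force: [-1.9, -0.1, -3.7]
width: 0.174
```

```bash
python3 -c "
from pl import *
show((.561,.2808,.1985),94.45)"
```

```text
t 10.5 p [561.5 281.  198.3] jawdeg 94.44 tilt [0.12 0.06] w 0.174 F [-1.9 -0.1 -3.7] M [-0.04  0.16  0.02] q [ 0.42  0.21  1.77  0.    1.16 -1.22]
turn needed (tool rv rad) [-0.0002  0.0021 -0.0009]
shift tool cm [-0.021 -0.019 -0.051] in target frame [-0.021 -0.019 -0.051]
```

```bash
python3 look.py 6 .169
```

```text
t 10.5 p [561.5 281.  198.3] jawdeg 94.44 tilt [0.12 0.06] w 0.174 F [-1.9 -0.1 -3.7] M [-0.04  0.16  0.02] q [ 0.42  0.21  1.77  0.    1.16 -1.22]
turn needed (tool rv rad) [-0.0002  0.0021 -0.0009]
shift tool cm [-0.171 -0.039 -0.053] in target frame [-0.171 -0.039 -0.053]
top deck z 168.9 tilt deg [-0.06 -0.04] 8312
   fit mm/deg [558.72 280.38   4.41] cost 296.5
   base minus held mm/deg [-0.74 -0.26  0.07]
scene deck z 169.1 tilt deg [-0.05 -0.03] 4174
   fit mm/deg [561.34 282.59   4.49] cost 72.4
   base minus held mm/deg [-0.98 -0.31 -0.14]
```

View pics/ov6.png

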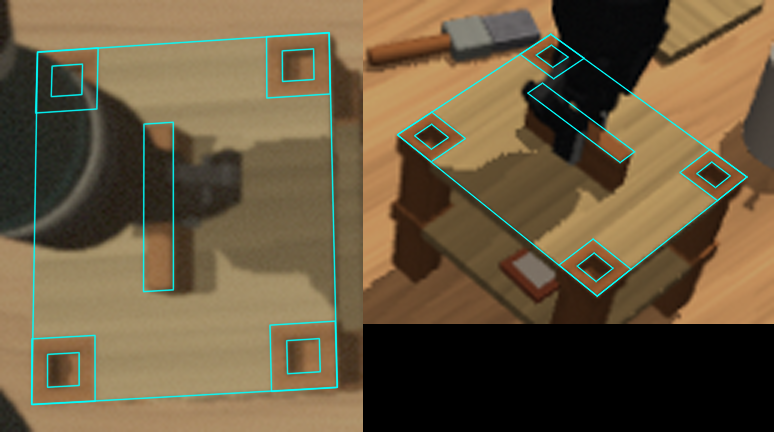

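arm_command --series '[[[0,0.001,0,0.15,0,-0.05,0],[0,0,0,0,0,0,0.1],[0,0,0,0,0,0,0.25],[0,0,0,0,0,0,0.5],[0,0,0,0,0,0,0.6],[0,0,0,0,0,0,0.6]]]'

```text
time: 11.2
tool_pos: [0.5637, 0.2821, 0.1993]
tcp_rot: [-0.058, 1.562, 0.064]
wrist_force: [-0.9, -0.4, 0.7]
width: 0.602
```

```bash
python3 -c "
from pl import *
show((.595,-.017,.28),22)"
```

```text
t 11.2 p [563.7 282.1 199.3] jawdeg 94.44 tilt [0.45 0.23] w 0.602 F [-0.9 -0.4  0.7] M [ 0.01 -0.02 -0.01] q [ 0.42  0.21  1.77  0.    1.15 -1.22]
turn needed (tool rv rad) [ 1.2643  0.0049 -0.008 ]
shift tool cm [ -8.164 -30.04    0.869] in target frame [-8.07  -8.305 28.908]
```

Released. Retreat straight up and start toward the cup.

arm_command --series '[[[0,0.005,-0.008,-2,0,0,0.7],[0,0,0,-3,0,0,0.8],[0,0,0,-4,0,0,1],[0.1,0,0,-2,-3,0,1],[0.13,0,0,0,-4,0,1],[0.13,0,0,0,-4,-0.5,1],[0.13,0,0,0,-4,-1,1],[0.13,0,0,0,-3,-2,1]]]'

```text
time: 12.0
tool_pos: [0.5045, 0.1175, 0.3142]
tcp_rot: [0.437, 1.516, -0.44]
wrist_force: [-0.8, 0.6, 1.0]
width: 0.995
```

```bash
python3 -c "
from pl import *
show((.595,-.017,.2),22)"
```

```text
t 12.0 p [504.5 117.5 314.2] jawdeg 57.89 tilt [ 0.52 -0.27] w 0.995 F [-0.8  0.6  1. ] M [ 0.01  0.01 -0.01] q [ 0.18 -0.07  1.86 -0.01  1.35 -0.82]
turn needed (tool rv rad) [ 0.6264  0.0096 -0.004 ]
shift tool cm [11.566 -6.592 14.7  ] in target frame [11.421  3.354 15.862]
```

arm_command --series '[[[0.13,0.01,-0.004,1,-1,3,1],[0.13,0,0,1.5,0,3.5,1],[0.13,0,0,1.5,0.5,3.5,1],[0.13,0,0,1.5,1,3.5,1],[0.1,0,0,1,1,2,1],[0,0,0,0,0,0,1],[0,0,0,0,0,0,1]]]'

```text
time: 12.7
tool_pos: [0.6247, 0.0042, 0.2505]
tcp_rot: [0.942, 1.354, -0.938]
wrist_force: [0.3, 0.5, -0.9]
width: 1.003
```

```bash
python3 - <<'E'
from pl import *
show((.595,-.017,.2),22)
from fit import *
o=[]
for n in("top","scene"):
    im,d=bot.read_camera(n);cv2.imwrite(f"pics/{n}7.png",im);np.save(f"{n}7.npy",d)
    p,c=fitocc(n,d,(.561,.2815,.077),.169)
    o.append(cv2.resize(im,(400,300)))
cv2.imwrite("pics/a7.png",side(*o))
show((.595,-.017,.2),22)
E
```

```text
t 12.7 p [624.7   4.2 250.5] jawdeg 20.61 tilt [ 0.28 -0.04] w 1.003 F [ 0.3  0.5 -0.9] M [-0.02  0.01 -0.04] q [-0.03  0.17  1.72 -0.    1.24 -0.39]
turn needed (tool rv rad) [-0.0242  0.0024 -0.0044]
shift tool cm [ 5.035 -3.554  0.928] in target frame [ 5.049 -3.553  0.854]
top deck z 168.8 tilt deg [-0.05 -0.02] 10598
   fit mm/deg [558.83 280.19   4.35] cost 365.0
scene deck z 169.1 tilt deg [ 0.   -0.02] 4619
   fit mm/deg [561.51 282.73   4.04] cost 65.7
t 12.8 p [624.4   4.8 250.9] jawdeg 20.66 tilt [ 0.32 -0.04] w 1.003 F [-0.5  0.2 -0.5] M [0.05 0.02 0.02] q [-0.03  0.17  1.72 -0.    1.24 -0.39]
turn needed (tool rv rad) [-0.0234  0.0027 -0.0049]
shift tool cm [ 5.08  -3.543  0.991] in target frame [ 5.095 -3.541  0.923]
```

View pics/a7.png

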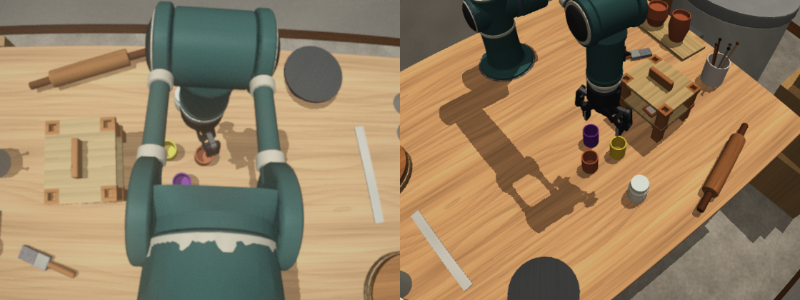

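```bash
python3 - <<'E'
from ov import *
a=cv2.imread("pics/top0.png");b=cv2.imread("pics/scene7.png")
a=cv2.resize(a[180:280,200:320],None,fx=3.2,fy=3.2,interpolation=2);b=cv2.resize(b[160:260,240:360],None,fx=3.2,fy=3.2,interpolation=2)
cv2.imwrite("pics/cup.png",side(a,b))
E
```

```text
(no output)
```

View pics/cup.png

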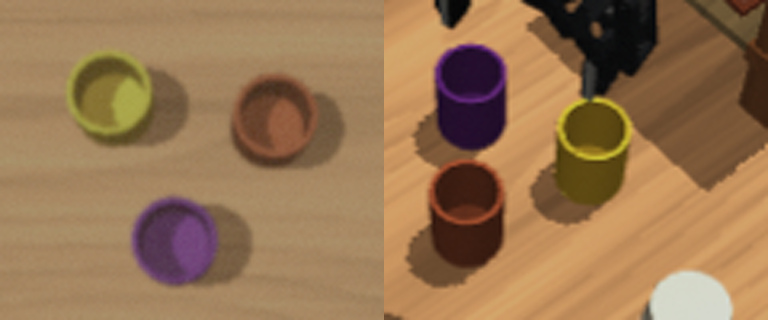

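arm_command --series '[[[-0.023,0.003,-0.005,2,-2,0.5,1],[0,0,0,4,-1.5,0.5,1],[0,0,0,3,0,0,1],[0,0,0,2,0,0,1],[0,0,0,0,0,0,1],[0,0,0,0,0,0,1]]]'

```text
time: 13.4
tool_pos: [0.5957, -0.0122, 0.1464]
tcp_rot: [0.917, 1.361, -0.904]
wrist_force: [0.3, -0.1, -0.3]
width: 0.999
```

```bash
python3 -c "
from pl import *
show((.5948,-.0172,.05),22)"
```

```text
t 13.4 p [595.7 -12.2 146.4] jawdeg 22.76 tilt [0.73 0.05] w 0.999 F [ 0.3 -0.1 -0.3] M [ 0.03 -0.04  0.02] q [-0.06  0.2   1.89  0.    1.04 -0.46]
turn needed (tool rv rad) [ 0.0133  0.004  -0.0122]
shift tool cm [ 9.639 -0.39   0.387] in target frame [ 9.641 -0.267  0.43 ]
```

arm_command --series '[[[0.013,0.004,-0.012,1,-0.27,0.43,1],[0,0,0,1.5,0,0,1],[0,0,0,0.5,0,0,1],[0,0,0,0,0,0,1],[0,0,0,0,0,0,1]]]'

```text
time: 13.9
tool_pos: [0.5982, -0.0168, 0.1192]
tcp_rot: [0.923, 1.361, -0.917]
wrist_force: [-0.2, -0.6, -0.1]
width: 1.001
```

```bash
python3 - <<'E'
from pl import *
show((.5948,-.0172,.05),22)
o=[]
for n,(v,u) in dict(top=(150,210),scene=(140,190)).items():
    im,d=bot.read_camera(n); o.append(cv2.resize(im[v:v+130,u:u+150],None,fx=2.6,fy=2.6,interpolation=2))
cv2.imwrite("pics/c8.png",np.hstack(o))
E
```

```text
t 13.9 p [598.2 -16.8 119.2] jawdeg 22.08 tilt [ 0.42 -0.03] w 1.001 F [-0.2 -0.6 -0.1] M [ 0.02  0.   -0.04] q [-0.07  0.23  1.9   0.    1.   -0.46]
turn needed (tool rv rad) [ 0.0013  0.0032 -0.0066]
shift tool cm [ 6.913 -0.376 -0.113] in target frame [ 6.916 -0.331 -0.091]
```

View pics/c8.png

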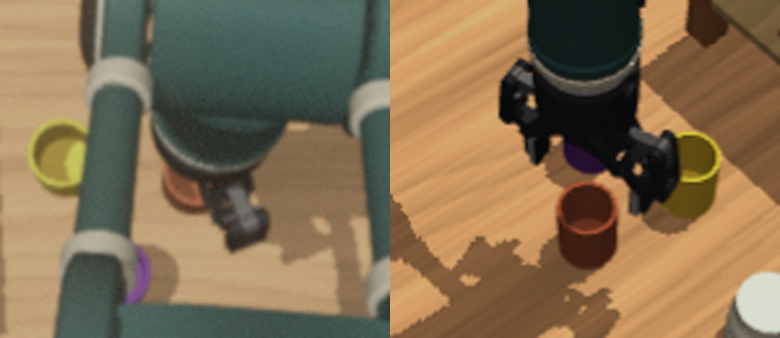

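arm_command --series '[[[0,0.003,-0.007,0,-0.33,-0.1,1],[0,0,0,0,0,0,1],[0,0,0,2,0,0,1],[0,0,0,1,0,0,1],[0,0,0,0,0,0,1]]]'

```text
time: 14.5
tool_pos: [0.5963, -0.0174, 0.0909]
tcp_rot: [0.922, 1.364, -0.919]
wrist_force: [0.1, -0.4, 0.1]
width: 1.0
```

```bash
python3 -c "
from pl import *
show((.5948,-.0172,.05),22)"
```

```text
t 14.5 p [596.3 -17.4  90.9] jawdeg 22.07 tilt [ 0.21 -0.04] w 1.0 F [ 0.1 -0.4  0.1] M [-0.   -0.03  0.02] q [-0.07  0.27  1.92 -0.    0.95 -0.46]
turn needed (tool rv rad) [ 0.0011  0.002  -0.0031]
shift tool cm [ 4.088 -0.144 -0.081] in target frame [ 4.089 -0.131 -0.073]
```

arm_command --series '[[[0,0.002,-0.003,1,-0.15,-0.08,1],[0,0,0,1.5,0,0,1],[0,0,0,1,0,0,1],[0,0,0,0.3,0,0,1],[0,0,0,0,0,0,1]]]'

```text
time: 15.0
tool_pos: [0.5947, -0.0172, 0.0501]
tcp_rot: [0.921, 1.367, -0.921]
wrist_force: [-0.5, 0.3, 0.6]
width: 1.0
```

```bash
python3 -c "
from pl import *
show((.5948,-.0172,.05),22)"
```

```text
t 15.0 p [594.7 -17.2  50.1] jawdeg 22.07 tilt [-0.01  0.01] w 1.0 F [-0.5  0.3  0.6] M [-0.02  0.03 -0.01] q [-0.07  0.32  1.95  0.    0.88 -0.46]
turn needed (tool rv rad) [ 0.0012 -0.0002  0.0001]
shift tool cm [0.012 0.01  0.005] in target frame [0.012 0.01  0.005]
```

arm_command --series '[[[0,0,0,0,0,0,0.75],[0,0,0,0,0,0,0.65],[0,0,0,0,0,0,0.55],[0,0,0,0,0,0,0.4],[0,0,0,0,0,0,0.4],[0,0,0,0,0,0,0.4]]]' --newtons 30

```text
time: 15.6
tool_pos: [0.5955, -0.0172, 0.0512]
tcp_rot: [0.921, 1.366, -0.92]
wrist_force: [0.1, 0.9, -1.6]
width: 0.602
```

```bash
python3 -c "
from pl import *
show((.5948,-.0172,.05),22)"
```

```text
t 15.6 p [595.5 -17.2  51.2] jawdeg 22.07 tilt [0.09 0.  ] w 0.602 F [ 0.1  0.9 -1.6] M [-0.03 -0.05 -0.  ] q [-0.07  0.32  1.95  0.    0.88 -0.46]
turn needed (tool rv rad) [ 0.0012  0.0006 -0.0014]
shift tool cm [ 0.121 -0.061 -0.03 ] in target frame [ 0.121 -0.061 -0.03 ]
```

arm_command --series '[[[0,0,0,-1,0,0,0.4],[0,0,0,-3,0,0,0.4],[0,0,0,-4,0,0,0.4],[0,0,0,-4,0,0,0.4],[0,0,0,-4,0,0,0.4],[0,0,0,-4,0,0,0.4],[0,0,0,-4,0,0,0.4],[0,0,0,-2,0,0,0.4]]]'

```text
time: 16.4
tool_pos: [0.5912, -0.0169, 0.3199]
tcp_rot: [0.919, 1.375, -0.925]
wrist_force: [0.3, 0.7, -0.9]
width: 0.6
```

```bash
python3 -c "
from pl import *
show((.5646,.2348,.30),4.4)"
```

```text
t 16.4 p [591.2 -16.9 319.9] jawdeg 22.07 tilt [-0.49  0.05] w 0.6 F [ 0.3  0.7 -0.9] M [ 0.03  0.01 -0.03] q [-0.07  0.08  1.7   0.    1.37 -0.46]
turn needed (tool rv rad) [ 0.3084 -0.0027  0.0081]
shift tool cm [  2.031   7.007 -24.319] in target frame [  1.988  -0.721 -25.301]
```

arm_command --series '[[[0.02,-0.003,0.008,0,0.8,-2,0.4],[0.05,0,0,0,1,-3.5,0.4],[0.05,0,0,0,0.8,-3.5,0.4],[0.05,0,0,0,0.5,-3.5,0.4],[0.05,0,0,0,0.3,-3.5,0.4],[0.05,0,0,0,0,-3.5,0.4],[0.03,0,0,0,0,-3,0.4],[0,0,0,0,0,-1.5,0.4],[0,0,0,0,0,0,0.4],[0,0,0,0,0,0,0.4]]]'

```text
time: 17.4
tool_pos: [0.5678, 0.2322, 0.3354]
tcp_rot: [1.166, 1.226, -1.142]
wrist_force: [-0.0, 0.4, -1.5]
width: 0.601
```

```bash
python3 -c "
from pl import *
show((.5646,.2348,.27),4.4)"
```

```text
t 17.4 p [567.8 232.2 335.4] jawdeg 4.07 tilt [1.19 0.01] w 0.601 F [-0.   0.4 -1.5] M [-0.04  0.02  0.03] q [ 0.35  0.1   1.65 -0.01  1.38  0.28]
turn needed (tool rv rad) [-0.0057  0.0013 -0.0208]
shift tool cm [ 6.534 -0.433 -0.286] in target frame [ 6.542 -0.295 -0.279]
```

arm_command --series '[[[-0.006,0.001,-0.021,1,-0.3,-0.28,0.4],[0,0,0,2.5,0,0,0.4],[0,0,0,2.5,0,0,0.4],[0,0,0,1.5,0,0,0.4],[0,0,0,0,0,0,0.4],[0,0,0,0,0,0,0.4]]]'

```text
time: 18.0
tool_pos: [0.5658, 0.2277, 0.2567]
tcp_rot: [1.152, 1.243, -1.161]
wrist_force: [0.1, 0.6, -1.1]
width: 0.6
```

```bash
python3 - <<'E'
from pl import *
from fit import *
show((.5646,.2348,.221),4.4)
o=[]
for n,b in dict(top=(558.8,280.2),scene=(561.5,282.7)).items():
    im,d=bot.read_camera(n);np.save(f"{n}9.npy",d);cv2.imwrite(f"pics/{n}9.png",im); o.append(overlay(n,im,np.array([b[0]/1000,b[1]/1000,4.4/57.296]),3,.170))
cv2.imwrite("pics/c9.png",side(*o)[:600,:800])
E
```

```text
t 18.0 p [565.8 227.7 256.7] jawdeg 4.09 tilt [-0.24 -0.16] w 0.6 F [ 0.1  0.6 -1.1] M [ 0.03 -0.05  0.03] q [ 0.34  0.14  1.74 -0.    1.26  0.27]
turn needed (tool rv rad) [-0.0053  0.0025  0.0043]
shift tool cm [ 3.572 -0.057 -0.727] in target frame [ 3.574 -0.069 -0.718]
```

View pics/c9.png

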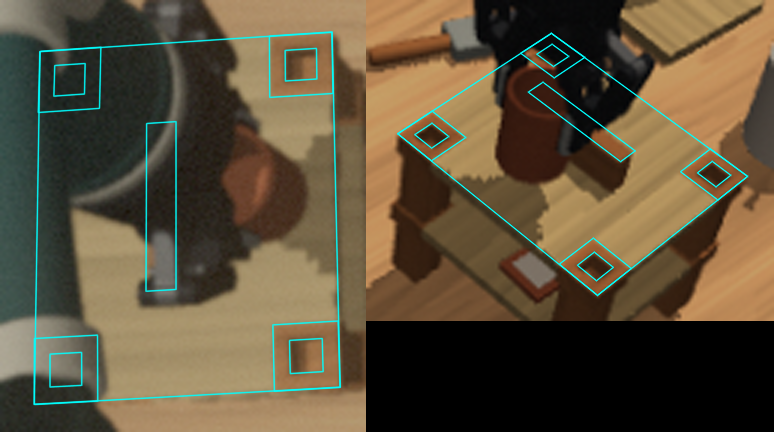

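arm_command --series '[[[-0.005,0.003,0.004,0,-0.07,-0.7,0.4],[0,0,0,0,0,0,0.4],[0,0,0,1.5,0,0,0.4],[0,0,0,1,0,0,0.4],[0,0,0,0,0,0,0.4]]]'

```text
time: 18.6
tool_pos: [0.5668, 0.2369, 0.2348]
tcp_rot: [1.158, 1.242, -1.144]
wrist_force: [-0.2, -0.6, -2.3]
width: 0.6
```

```bash
python3 - <<'E'
from pl import *
show((.5646,.2348,.221),4.4)
E
```

```text
t 18.6 p [566.8 236.9 234.8] jawdeg 4.47 tilt [0.45 0.23] w 0.6 F [-0.2 -0.6 -2.3] M [-0.07  0.02  0.01] q [0.35 0.16 1.77 0.   1.21 0.28]
turn needed (tool rv rad) [ 0.0012 -0.0033 -0.0082]
shift tool cm [ 1.373 -0.246  0.197] in target frame [ 1.376 -0.234  0.192]
```

arm_command --series '[[[0.001,-0.003,-0.008,0,-0.23,0.19,0.4],[0,0,0,0,0,0,0.4],[0,0,0,0.6,0,0,0.4],[0,0,0,0.3,0,0,0.4],[0,0,0,0,0,0,0.4]]]'

```text
time: 19.1
tool_pos: [0.5641, 0.2344, 0.2242]
tcp_rot: [1.151, 1.245, -1.154]
wrist_force: [-0.9, 0.2, -0.9]
width: 0.603
```

```bash
python3 - <<'E'
from pl import *
show((.5646,.2348,.221),4.4)
o=[]
for n,(v,u) in dict(top=(160,60),scene=(60,280)).items():
    im,d=bot.read_camera(n);np.save(f"{n}10.npy",d); o.append(cv2.resize(im[v:v+150,u:u+150],None,fx=2.6,fy=2.6,interpolation=2))
cv2.imwrite("pics/c10.png",np.hstack(o))
E
```

```text
t 19.1 p [564.1 234.4 224.2] jawdeg 4.4 tilt [-0.1  -0.03] w 0.603 F [-0.9  0.2 -0.9] M [-0.06 -0.02 -0.05] q [0.35 0.16 1.78 0.   1.2  0.28]
turn needed (tool rv rad) [0.0001 0.0004 0.0018]
shift tool cm [ 0.319  0.051 -0.035] in target frame [ 0.319  0.05  -0.035]
```

View pics/c10.png

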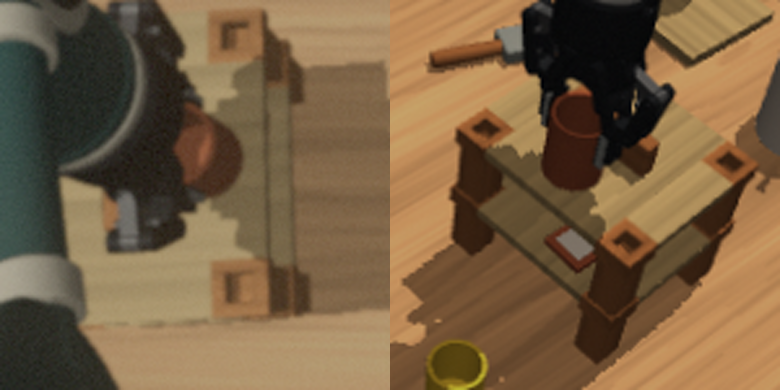

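arm_command --series '[[[0,0,0.002,0.2,0.03,-0.03,0.4],[0,0,0,0.1,0,0,0.4],[0,0,0,0,0,0,0.4]]]'

```text
time: 19.5
tool_pos: [0.5649, 0.235, 0.2219]
tcp_rot: [1.153, 1.243, -1.151]
wrist_force: [0.8, 0.2, -1.4]
width: 0.602
```

```bash
python3 - <<'E'
from pl import *
show((.5646,.2348,.221),4.4)
E
```

```text
t 19.5 p [564.9 235.  221.9] jawdeg 4.41 tilt [0.1  0.01] w 0.602 F [ 0.8  0.2 -1.4] M [-0.04 -0.02 -0.04] q [ 0.35  0.17  1.78 -0.    1.19  0.28]
turn needed (tool rv rad) [ 0.0001  0.     -0.0017]
shift tool cm [ 0.088 -0.029  0.014] in target frame [ 0.088 -0.029  0.014]
```

arm_command --series '[[[0,0,-0.001,0.2,0,0,0.4],[0,0,0,0.1,0,0,0.4],[0,0,0,0.1,0,0,0.4]]]'

```text
time: 19.8
tool_pos: [0.5653, 0.2351, 0.2201]
tcp_rot: [1.154, 1.243, -1.151]
wrist_force: [-2.2, -1.2, 5.9]
width: 0.603
```

```bash
python3 - <<'E'
from pl import *
show((.5646,.2348,.221),4.4)
E
```

```text
t 19.8 p [565.3 235.1 220.1] jawdeg 4.41 tilt [0.12 0.03] w 0.603 F [-2.2 -1.2  5.9] M [-0.15  0.65  0.02] q [ 0.35  0.17  1.78 -0.    1.19  0.28]
turn needed (tool rv rad) [ 0.0002 -0.0004 -0.0022]
shift tool cm [-0.088 -0.073  0.025] in target frame [-0.088 -0.073  0.025]
```

arm_command --series '[[[0,0,0,0,0,0,0.62],[0,0,0,0,0,0,0.7],[0,0,0,0,0,0,0.85],[0,0,0,0,0,0,1],[0,0,0,0,0,0,1]]]'

```text
time: 20.3
tool_pos: [0.5658, 0.2354, 0.2196]
tcp_rot: [1.155, 1.243, -1.149]
wrist_force: [0.4, -0.3, -0.2]
width: 1.0
```

```bash
python3 - <<'E'
from pl import *
show((.5646,.2348,.221),4.4)
E
```

```text
t 20.3 p [565.8 235.4 219.6] jawdeg 4.41 tilt [0.2  0.07] w 1.0 F [ 0.4 -0.3 -0.2] M [ 0.01  0.01 -0.04] q [ 0.35  0.17  1.78 -0.    1.19  0.28]
turn needed (tool rv rad) [ 0.0002 -0.0009 -0.0036]
shift tool cm [-0.137 -0.124  0.046] in target frame [-0.137 -0.124  0.046]
```

Released. Retreat straight up, then away toward −y, high.

arm_command --series '[[[0,0,-0.003,-1,0,0,1],[0,0,0,-2,0,0,1],[0,0,0,-3,0,0,1],[0,0,0,-4,0,0,1],[0,0,0,-3,0,2,1],[0,0,0,0,0,4,1],[0,0,0,0,0,4,1],[0,0,0,0,0,4,1],[0,0,0,0,0,4,1],[0,0,0,0,0,4,1]]]'

```text
time: 21.3
tool_pos: [0.5843, 0.0144, 0.3626]
tcp_rot: [1.149, 1.245, -1.139]
wrist_force: [0.3, 0.5, 0.2]
width: 1.002
```

arm_command --series '[[[0,0,0,0,0,4,1],[0,0,0,0,0,4,1],[0,0,0,0,0,4,1],[0,0,0,0,0,4,1],[0,0,0,0,0,2,1],[0,0,0,0,0,0,1],[0,0,0,0,0,0,1]]]'

```text
time: 22.0
tool_pos: [0.5999, -0.1782, 0.3691]
tcp_rot: [1.156, 1.235, -1.14]
wrist_force: [-0.9, 0.5, -0.6]
width: 0.996
```

```bash
python3 - <<'E'
from pl import *
from fit import *
show()
o=[];w=[]
for n,b in dict(top=(558.8,280.2),scene=(561.5,282.7)).items():
    im,d=bot.read_camera(n);np.save(f"{n}11.npy",d);cv2.imwrite(f"pics/{n}11.png",im)
    p,c=fitocc(n,d,(.561,.2815,.077),.169); o.append(overlay(n,im,p,3,.1695));w.append(cv2.resize(im,(400,300)))
    P=cloud(n,d); m=(P[...,2]>.222)&(P[...,2]<.245)&(np.hypot(P[...,0]-.5646,P[...,1]-.2348)<.05)
    (cc,r)=cv2.minEnclosingCircle(P[m][:,:2].astype(np.float32)); l=(np.array(cc)-p[:2])@T2(p); print("cup",np.round(cc,4),"r",round(r,4),"ztop",np.percentile(P[m][:,2],95).round(4),"in tray mm",(l*1000).round(1))
    j=(P[...,2]>.06)&(P[...,2]<.1)&(np.hypot(P[...,0]-.757,P[...,1]-.038)<.06);print("jar",np.round(cv2.minEnclosingCircle(P[j][:,:2].astype(np.float32))[0],4) if j.any() else None)
cv2.imwrite("pics/c11.png",side(*o)[:600,:800]);cv2.imwrite("pics/w11.png",side(*w))
E
```

```text
t 22.0 p [ 599.9 -178.2  369.1] jawdeg 4.6 tilt [ 0.79 -0.02] w 0.996 F [-0.9  0.5 -0.6] M [ 0.06 -0.06  0.04] q [-0.33  0.11  1.57  0.    1.44 -0.41]
top deck z 168.8 tilt deg [-0.05 -0.06] 9780
   fit mm/deg [558.82 280.38   4.3 ] cost 371.9
cup [0.5638 0.2334] r 0.0263 ztop 0.2352 in tray mm [  1.5 -47.2]
jar [0.756  0.0382]
scene deck z 169.2 tilt deg [ 0.01 -0.02] 4075
   fit mm/deg [561.6  282.72   4.31] cost 65.4
cup [0.5674 0.2355] r 0.027 ztop 0.2356 in tray mm [  2.2 -47.6]
jar [0.7583 0.039 ]
```

View pics/c11.png

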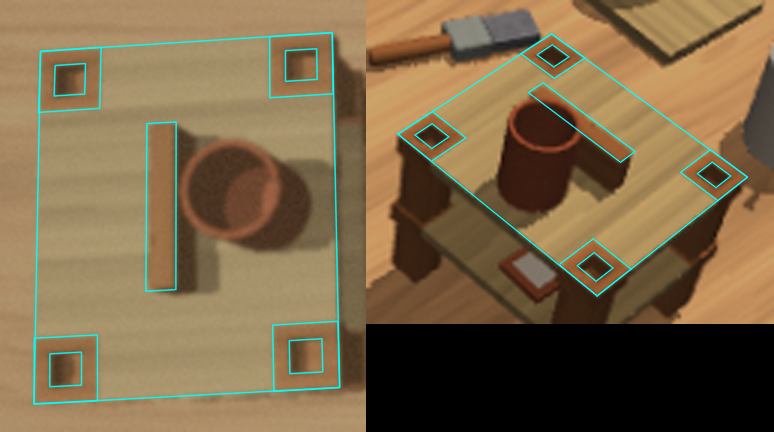

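View pics/w11.png

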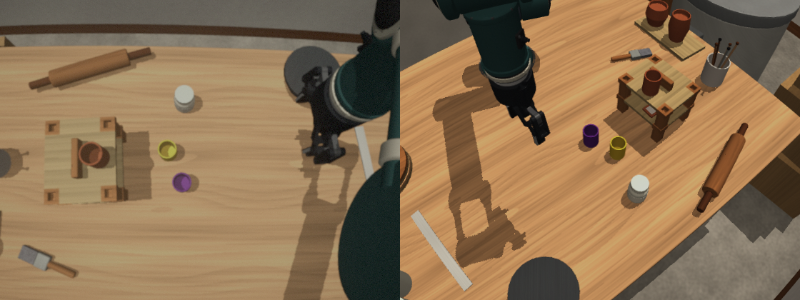

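```bash
python3 - <<'E'
from ov import *
im=cv2.imread("pics/scene11.png")
a=overlay("scene",im,np.array([.56036,.28228,4.35/57.296]),3.4,.092)
b=cv2.resize(im[75:205,300:430],None,fx=2.9,fy=2.9,interpolation=2)
cv2.imwrite("pics/j11.png",side(a,b)[:600,:800])
E
```

```text
(no output)
```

View pics/j11.png

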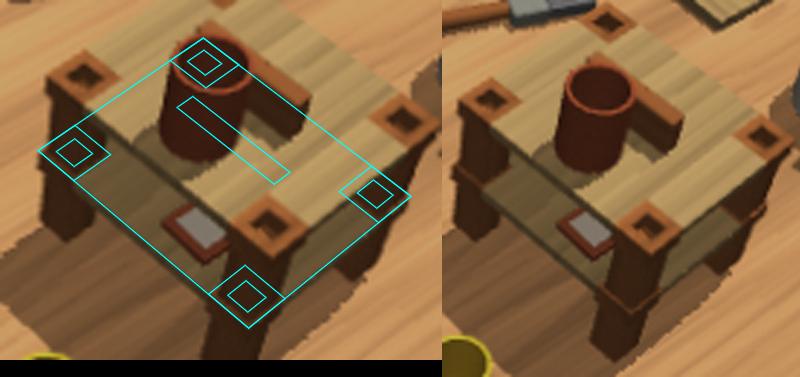

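The loaded tray's outline still matches where it stood at the start, and the legs sit on its corner blocks with no visible gap. I'm handing in.

```bash
python3 -c "
from workcell import bot
print(bot.finish_job())"
```

```text
the job is handed in; nothing more can be done
None
```

The empty tray is stacked on the loaded one with its pins home in the sockets, and the terracotta cup stands upright on its deck beside the grip bar. I handed the job in at about 22 s; no verdict is reported.

What the last checks showed:
- **Upper tray:** both cameras read its deck level within 0.1° and about 169 mm up. They read known heights about 0.8 mm low, so that is about 170 mm, fully home. Pins and sockets can't be seen directly, so the pins being home rests on this height, the level deck and the closed shoulder joints in the picture.
- **Cup:** its centre is about 47 mm from the tray's centre line and 2 mm along the bar. That leaves about 12 mm to the deck edge and 13 mm to the bar. Its rim is about 65 mm above the deck.
- **Loaded tray:** its outline matches its starting position, judged by eye in one camera view. The one tile I could see looked in place. I did not re-measure the dish and the other tile, which the upper tray hides.
- **Jar:** it measures within 2 mm of where it started.
- **Forces:** wrist force readings stayed under about 7 N, read at the end of each move. The arm ended clear of everything.

The two cameras disagreed by 2–3 mm in absolute position. They agreed within about 1 mm on the trays relative to each other for most checks, and I used that for the fit. One check just above the sockets differed by 1.1 mm. After release the upper tray read about 0.9–1.2 mm off centre on the lower one, within the 2.5 mm of play in the sockets.

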